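# Open the sprung lid of the bakery's cutter box

## Robot

A 6-joint arm with a two-finger parallel gripper is mounted at the origin on the work surface. World frame = base frame: x ahead of the robot, y to its left, z up, the work surface at z = 0. Lengths are in m, angles in rad, forces in N, time in s.
With the tool pointing down it reaches from about 0.35 to 0.975 m from the base axis. Payload 4.9 kg.
Tool frame: the origin (TCP) lies at the very end of the fingers, on their centre line; the grasp point (between the pads) lies 19 mm behind it (manip.grip_depth is the distance from the TCP to the grasp point, in m); z points along the fingers, x is the direction in which the jaws open and shut, and the axes are right-handed (so a half turn about z gives the same grasp; the last joint's range is limited). The gripper opens to 85 mm and grips with 20 to 120 N. Pads are 22 mm wide; open, the fingers measure 114 mm over their backs; the gripper's body (76 mm by 85 mm) begins 54 mm behind the grasp point. The pads swing forward as they close: fully open they stand 13 mm farther back than shut.
Start: joints at [1.131, 0.053, 1.613, -0, 1.476, -0.119], TCP at [0.197, 0.593, 0.231] pointing down, gripper open.
Joint ranges: [-3.01, 3.01], [-1.01, 2.22], [0.06, 2.58], [-1.02, 4.17], [0.09, 2.62], [-3.14, 3.14]. Speed limits (rad/s): [2.57, 2.57, 3.14, 3.14, 3.14, 3.14].

## Interface

Orientations are given as a unit quaternion [w, x, y, z].
In Python, from plant import manip gives the robot as it stands. The module is installed in compiled form; this text tells all that it offers.
- The arm moves only by the shell command python3 -m crank 'ROWS' [OPENING]. ROWS is JSON, a list of rows, each a list of 4 numbers: the shift along the tool's x, y, z in cm, then the turn about the tool's z in units of 6 degrees (1.0 is 6 degrees). A call has 1 to 10 rows; each row shifts and turns the commanded pose from where the row before left it, along the tool's axes as they then stand; what a row does not reach is not made up. A row lasts 1/12 s, in which the tool goes at most 41.7 mm and 7.16 degrees, less where a joint would pass 70% of its speed; a pose out of reach is approached as far as the arm can. A call with a gripper value outside its range is refused whole. OPENING is the opening, from 0 (shut) to 1 (fully open), set as the call begins (- or left out, the last holds). The fingers move at their own pace and stop on an object; the grip force is fixed at half the most. Time passes only in rows, so rows that do not move let the fingers close. It gives the time, the measured TCP pose, the force and the opening at its end, in the units of the state.
- manip.state(): the state, without advancing time (a new reading comes with each control period).
- manip.grab_frame(name): name is "side" or "top" or "wrist"; returns a dict with "img" (384x512x3 uint8, red, green, blue), "intrinsics" (3x3 intrinsics, pixels), "position" and "orientation" of the camera in the world. Camera axes: x right, y up, looking along -z (the intrinsics and any distortion apply to the point x, -y, -z); pixel columns grow to the right and rows downward; lengths in m; the calibration is good to about 2 mm. A picture is of the moment at which its call begins. There is no depth.
- manip.job_done(): hands the job in, once; it reports no verdict.
The state is a dict: "time": time; "joint_pos": joint angles; "joint_vel": joint speeds; "joint_efforts": joint torques, N m; "tool_pos": TCP position; "tool_rot": TCP orientation; "contact_force": force on the tool from outside, world axes, zero at the start; "ft_torque": the same for the moment, N m; "gripper_width": opening from 0.0 (shut) to 1.0 (fully open).
Only numpy, scipy, OpenCV 4.12 (cv2) and the standard library are available. Lean on these libraries where they do the work, as an engineer would, in place of code of your own. Each camera call takes 0.05 s, during which the arm holds its last target.

## Task

The cutters in the larger of the two steel bench boxes are wanted. Working with the fingertips only, slide the white tub that stands on its wide lid across on to the plain shelf beside the lid, clear of the lid, without lifting or tipping it; then press the lid's front edge down so that its push catch lets go and the lid springs ajar, and push the lid on up past upright until it rests open against its stop by itself. Keep the small box shut and leave the other things where they are.

Things in the scene. Friction and masses are not known exactly. Their poses are not given: they have to be found in the camera images.
- cutter_box: the larger steel bench box, fixed, 240 mm deep (x), 330 wide (y), flat top 120 mm up. Origin: centre of its underside; x from front to hinge side (away from the robot), y to its left, z up. On its top the wide lid takes y -145 to +35 mm, x -100 to +100; left of it, past a 3 mm gap and flush with it, is the plain fixed shelf. Before the lid's front edge is an 18 mm fixed rim
- wide_lid (a joint): angle of the wide lid (rad): 0 shut and flush, negative pressed in (stop at -0.028), positive opening. A push catch under its front holds it shut against a spring: press there 3 to 4 mm down (about 6 N; twice that at mid-lid), withdraw, and it springs to about 0.65. Further it must be pushed; let go it sinks back to 0.65, but past upright (1.57) it falls on to its stop at 2.0
- wide_lid_edge (a point): middle of the wide lid's front edge, on its top face; moves with the lid: 120 mm above the bench when shut, about 240 mm when ajar. The lid is a plain polished plate (slippery) without handle, 200 mm from hinge to front edge, 180 mm wide, 8 mm thick, about 0.3 kg; beneath it, 66 mm left of the middle and 35 to 56 mm behind the front edge, hangs the small catch hook, 14 mm deep
- wide_lid_axis (a point): middle of the wide lid's hinge line, along its far edge, 116 mm above the bench; its y axis lies along the hinge
- shelf_mid (a point): centre of the cutter box's plain shelf, on its surface, 120 mm above the bench. The shelf reaches 62 mm to either side (y) and 117 mm to front and back (x); a folded edge 12 mm high runs along its outer (+y) side and back, its front is open
- tub: closed round plastic tub, white with a grey cap, 72 mm across (cap 77 mm), 56 mm high, about 0.35 kg, standing on the wide lid. Origin: centre of its underside
- nozzle_box: the smaller bench box of the same make and height, fixed: 240 mm deep (x), 150 mm wide (y), 120 mm high, no shelf. Origin and axes as for the cutter box. It may stand left or right of the cutter box
- narrow_lid (a joint): angle of the small box's lid (rad), 110 mm wide, the same hinge and catch: 0 shut; it stays shut
- shaker: small metal dusting shaker, 53 mm across, 74 mm high, standing at the back of the cutter box's shelf, outer corner; bystander, leave alone. Origin: centre of its underside
- nozzle: metal piping nozzle (cone), 38 mm across, 48 mm high, standing on the narrow lid; bystander, leave alone. Origin: centre of its underside
- scraper: bench scraper lying on the bench, blade 150 x 75 mm with a wooden grip, 24 mm high; bystander, leave alone
- bowl: steel mixing bowl, 170 mm across, 75 mm high; bystander, leave alone
- loaf_tin: dark loaf tin, 240 x 110 x 70 mm; bystander, leave alone
- jug: white jug with a handle, 90 mm across, 110 mm high; bystander, leave alone
- spatula: spatula lying on the bench; bystander, leave alone
Not all that is in view belongs to the job. What is shaped like the tub but green or red is not meant.

How it is judged:
By the outcome, as a careful person would: the job done as asked, in the order asked, and still so for the second after the job is handed in, with the robot touching nothing.
It also fails if it takes over 64 s, if anything falls off the work surface, if the arm or the gripper's body presses on something with over 40 N, if the wrist force passes 120 N, or if a joint passes its speed limit or range.

## Working session

There is one attempt and no reset: what is moved stays moved. The work goes in short steps, Python scripts to look and compute and a shell command to move; the robot and the scene stay as the last step left them, time stands still between calls to the robot, and variables do not carry over. Pictures are saved under pics/ and viewed, and the job is handed in when it is done.

```bash
mkdir -p pics; cat > h.py <<'E'
import numpy as np, cv2, json
from plant import manip
from scipy.spatial.transform import Rotation as R
def grab(n,fn):
    f=manip.grab_frame(n); cv2.imwrite('pics/'+fn+'.png',f['img'][:,:,::-1])
    np.savez('pics/'+fn+'.npz',K=f['intrinsics'],p=f['position'],q=f['orientation'],img=f['img'],keys=str(list(f.keys())))
    return f
def rot(q): return R.from_quat([q[1],q[2],q[3],q[0]]).as_matrix()
def onplane(fn,u,v,z):
    d=np.load('pics/'+fn+'.npz'); K=d['K']; 
    r=np.linalg.inv(K)@[u,v,1]; r=rot(d['q'])@[r[0],-r[1],-r[2]]
    return d['p']+r*(z-d['p'][2])/r[2]
def proj(fn,P):
    d=np.load('pics/'+fn+'.npz'); c=rot(d['q']).T@(np.array(P)-d['p']); c=d['K']@[c[0],-c[1],-c[2]]
    return c[:2]/c[2]
def crop(fn,u0,v0,u1,v1,s,out):
    im=cv2.imread('pics/'+fn+'.png')[v0:v1,u0:u1]; cv2.imwrite('pics/'+out+'.png',cv2.resize(im,None,fx=s,fy=s,interpolation=cv2.INTER_CUBIC))
E
python3 - <<'E'
from h import *
for n in('side','top','wrist'):
    f=grab(n,n+'0'); print(n,f.keys(),f['position'],f['orientation'],f['intrinsics'].tolist())
print(manip.state())
E
```

```text
side dict_keys(['img', 'intrinsics', 'position', 'orientation']) [-0.17801996  0.93358454  1.31432347] [-0.29119868 -0.12241374  0.35699766  0.87907387] [[479.7038649848703, 0.0, 252.40586266406234], [0.0, 479.7038649848703, 197.062735719113], [0.0, 0.0, 1.0]]
top dict_keys(['img', 'intrinsics', 'position', 'orientation']) [ 0.33317856 -0.0208262   1.41730493] [ 0.70561944  0.0535088  -0.04233413 -0.7052984 ] [[358.23566570650183, 0.0, 260.6003570051951], [0.0, 358.23566570650183, 188.9158140010079], [0.0, 0.0, 1.0]]
wrist dict_keys(['img', 'intrinsics', 'position', 'orientation']) [0.13396614 0.6129279  0.3734372 ] [ 0.80322416 -0.10962386 -0.07728473  0.58037972] [[285.1298769909825, 0.0, 250.96056642539], [0.0, 285.1298769909825, 189.1932480873383], [0.0, 0.0, 1.0]]
{'time': 0.15, 'joint_pos': array([ 1.13100803e+00,  5.32267505e-02,  1.61396540e+00, -3.81994126e-05,
        1.47603613e+00, -1.18996052e-01]), 'joint_vel': array([ 0.00142533, -0.00284088, -0.00427625,  0.000835  ,  0.00158708,
        0.00042034]), 'joint_efforts': array([ 6.65961034e-04, -3.94235301e+01, -3.70725095e+01, -2.85455951e-05,
        4.61808027e-03, -9.76920262e-06]), 'tool_pos': array([0.19687058, 0.5926655 , 0.23033998]), 'tool_rot': array([ 4.13012268e-04,  8.10960586e-01,  5.85100213e-01, -7.06112666e-04]), 'contact_force': array([-0.83612074, -1.06760966,  0.25136055]), 'ft_torque': array([-0.00832536,  0.07480912, -0.038164  ]), 'gripper_width': 0.9994630687876664}
```

View pics/top0.png

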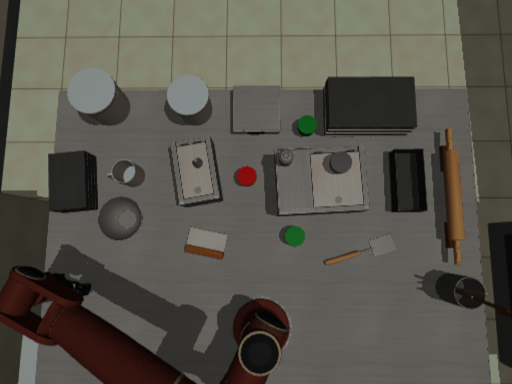

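View pics/side0.png

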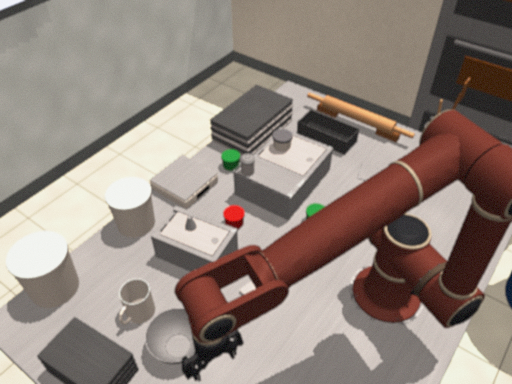

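```bash
python3 - <<'E'
from h import *
crop('top0',262,135,382,225,6.5,'c1')
crop('side0',220,110,350,220,6,'c2')
E
```

```text
(no output)
```

View pics/c1.png

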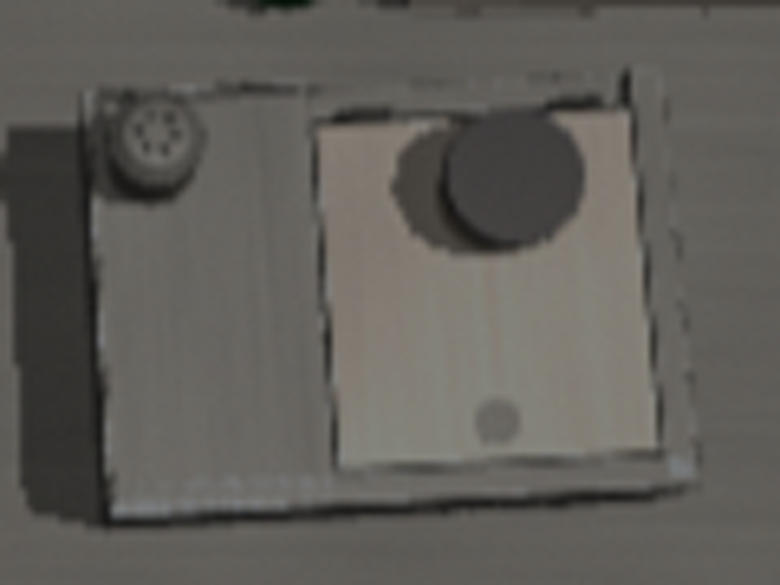

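View pics/c2.png

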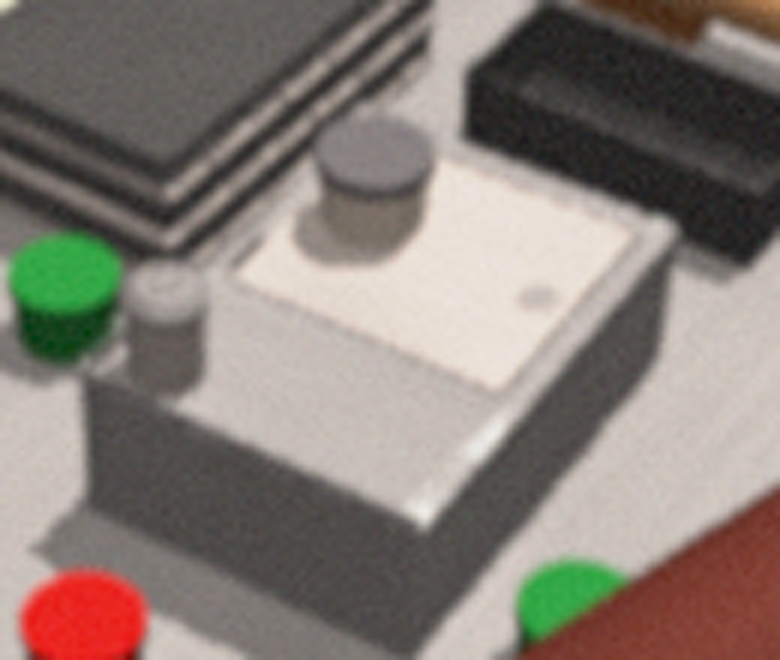

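```bash
python3 - <<'E'
from h import *
g=lambda u,v,z:onplane('top0',262+u/6.5,135+v/6.5,z)
# local targets (lid corners): BL(100,35) BR(100,-145) FR(-100,-145) FL(-100,35)
L=np.array([[100,35],[100,-145],[-100,-145],[-100,35],[-120,165]])/1e3
P=np.array([g(*p,.12)[:2] for p in[(318,124),(630,112),(662,450),(336,468),(110,518)]])
print(P)
c=L-L.mean(0);d=P-P.mean(0)
th=np.arctan2((c[:,0]*d[:,1]-c[:,1]*d[:,0]).sum(),(c*d).sum())
M=np.array([[np.cos(th),-np.sin(th)],[np.sin(th),np.cos(th)]]);o=P.mean(0)-M@L.mean(0)
print('yaw',np.degrees(th),th,'org',o,'res',P-(L@M.T+o))
def loc(p): return M.T@(np.array(p)[:2]-o)
t=g(513,177,.176);print('tub',t,loc(t)); 
s=g(155,132,.194);print('shaker',s,loc(s))
d=lambda u,v,z:onplane('side0',220+u/6,110+v/6,z)
t=d(374,155,.176);print('tub side',t,loc(t))
s=d(168,287,.194);print('shaker side',s,loc(s))
for p in [(426,520),(498,388),(232,268),(640,238)]: q=d(*p,.12);print(p,q,loc(q))
E
```

```text
[[ 0.64010299 -0.18596921]
 [ 0.64668283 -0.36287737]
 [ 0.45410039 -0.37378784]
 [ 0.44402576 -0.19255963]
 [ 0.41611464 -0.06656368]]
yaw 2.7335109070671026 0.04770876546749767 org [ 0.54365342 -0.22421949] res [[-1.76746624e-03 -1.47896587e-03]
 [-3.77195189e-03  1.40806222e-03]
 [ 3.41804247e-03  3.57243249e-05]
 [ 1.92773105e-03  1.46875004e-03]
 [ 1.93644615e-04 -1.43357071e-03]]
tub [ 0.59725843 -0.28373018  0.176     ] [ 0.05070592 -0.06199944]
shaker [ 0.61839753 -0.08919911  0.194     ] [0.08109827 0.13130215]
tub side [ 0.59868254 -0.27895009  0.176     ] [ 0.05235637 -0.0572927 ]
shaker side [ 0.61416157 -0.08458728  0.194     ] [0.07708708 0.13611075]
(426, 520) [ 0.42167217 -0.07688823  0.12      ] [-0.11481612  0.15298099]
(498, 388) [ 0.44868081 -0.19636589  0.12      ] [-0.09353618  0.03235121]
(232, 268) [ 0.64483225 -0.19053658  0.12      ] [0.10267006 0.02881929]
(640, 238) [ 0.45156136 -0.36924788  0.12      ] [-0.09890377 -0.14047144]
```

```bash
python3 -m crank '[[0,0,-0.7,1],[0,0,-0.7,1],[0,0,-0.7,1],[0,0,-0.7,1],[0,0,-0.7,1],[0,0,-0.7,1],[0,0,-0.7,1],[0,0,-0.7,1]]' 0.55
python3 -m crank '[[0,2,0,0],[0,3.5,0,0],[0,3.5,0,0],[0,3.5,0,0],[0,3.5,0,0],[0,3.5,0,0],[0,3.5,0,0],[0,3.5,0,0],[0,3.5,0,0],[0,3.5,0,0]]'
python3 -m crank '[[0,3.5,0,0],[0,3.5,0,0],[0,3.5,0,0],[0,3.5,0,0],[0,3.5,0,0],[0,3.5,0,0],[0,3.5,0,0],[0,3.5,0,0],[0,3.5,0,0],[0,3.5,0,0]]'
python3 -m crank '[[0,3.5,0,0],[0,3.5,0,0],[0,3.5,0,0],[0,3.5,0,0],[0,3.5,0,0],[0,3.5,0,0],[0,3.5,0,0],[0,3.5,0,0],[0,2,0,0],[0,0,0,0]]'
```

```text
time: 0.82
tool_pos: [0.197, 0.5929, 0.2871]
tool_rot: [0.0, 0.979, 0.202, -0.0]
contact_force: [0.0, -0.1, -0.0]
gripper_width: 0.546
time: 1.65
tool_pos: [0.3314, 0.2846, 0.287]
tool_rot: [0.0, 0.979, 0.205, 0.0]
contact_force: [1.7, 0.3, 0.3]
gripper_width: 0.549
time: 2.48
tool_pos: [0.4717, -0.0363, 0.2871]
tool_rot: [-0.0, 0.979, 0.204, 0.0]
contact_force: [0.0, 0.5, -2.2]
gripper_width: 0.552
time: 3.32
tool_pos: [0.592, -0.3129, 0.2856]
tool_rot: [-0.0, 0.979, 0.203, -0.001]
contact_force: [0.2, 0.7, 0.7]
gripper_width: 0.547
```

```bash
python3 -m crank '[[0.9,1.6,0,0],[0.9,1.6,0,0],[0,0,0,0],[0,0,0,0]]'
python3 - <<'E'
from h import *
grab('wrist','w1');grab('top','t1');crop('t1',262,125,392,225,6,'t1c')
E
```

```text
time: 3.65
tool_pos: [0.6209, -0.3309, 0.2865]
tool_rot: [-0.001, 0.979, 0.205, -0.001]
contact_force: [0.4, 0.5, 0.4]
gripper_width: 0.547
```

View pics/w1.png

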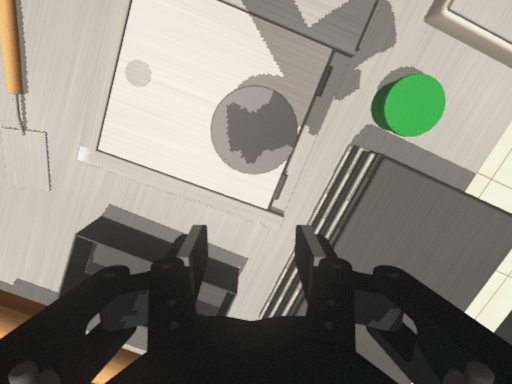

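View pics/t1c.png

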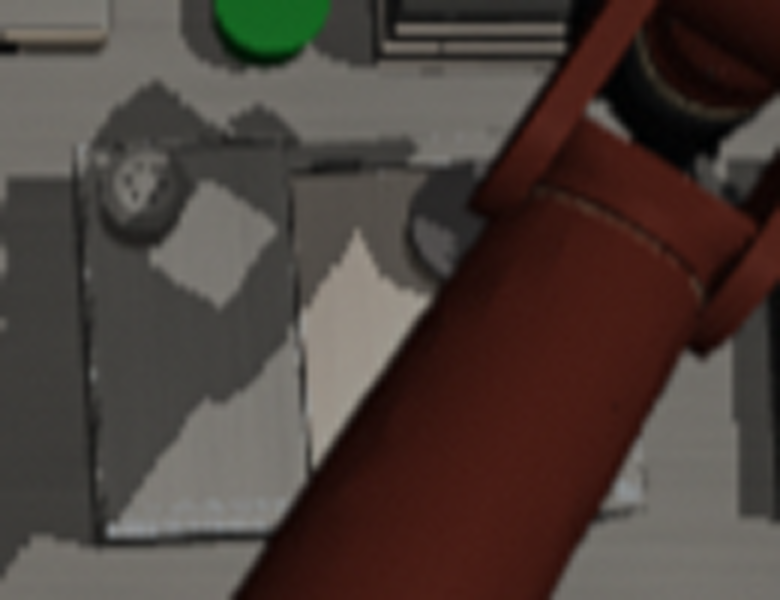

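```bash
cat >> h.py <<'E'
def setbox(o,th):
    global BO,BM; BO=np.array(o);BM=np.array([[np.cos(th),-np.sin(th)],[np.sin(th),np.cos(th)]])
setbox([.54365,-.22422],.0477)
def loc(p): return BM.T@(np.array(p)[:2]-BO)
def wor(p): return BM@np.array(p)[:2]+BO
E
python3 - <<'E'
from h import *
np.set_printoptions(precision=4,suppress=True)
t=onplane('w1',254,129,.176);print('tub',t,loc(t))
for p in[(99,149),(268,208),(337,51),(139,73)]: q=onplane('w1',*p,.12);print(p,q,loc(q))
crop('w1',60,0,380,240,2.5,'w1c')
E
```

```text
tub [ 0.6032 -0.2837  0.176 ] [ 0.0566 -0.0623]
(99, 149) [ 0.4595 -0.3738  0.12  ] [-0.0912 -0.1454]
(268, 208) [ 0.6557 -0.3615  0.12  ] [ 0.1053 -0.1424]
(337, 51) [ 0.6498 -0.184   0.12  ] [0.108  0.0351]
(139, 73) [ 0.4757 -0.2826  0.12  ] [-0.0706 -0.0551]
```

View pics/w1c.png

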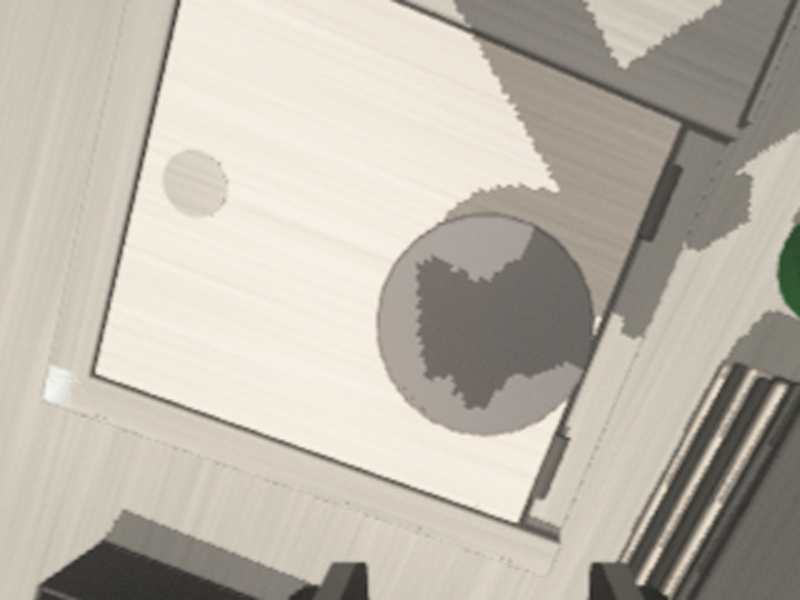

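```bash
sed -i 's/^setbox.*/setbox([.549,-.2235],.0477)/' h.py
python3 -m crank '[[0,0.8,2,0],[0,0,3.5,0],[0,0,3.5,0],[0,0,2.5,0],[0,0,2,0],[0,0,1,0],[0,0,0.7,0],[0,0,0,0],[0,0,0,0]]'
python3 - <<'E'
from h import *
grab('wrist','w2');grab('side','s2');crop('s2',200,90,360,210,5,'s2c')
E
```

```text
time: 4.5
tool_pos: [0.6247, -0.339, 0.1368]
tool_rot: [0.001, 0.979, 0.205, 0.001]
contact_force: [0.0, -1.0, 0.5]
gripper_width: 0.553
```

View pics/w2.png

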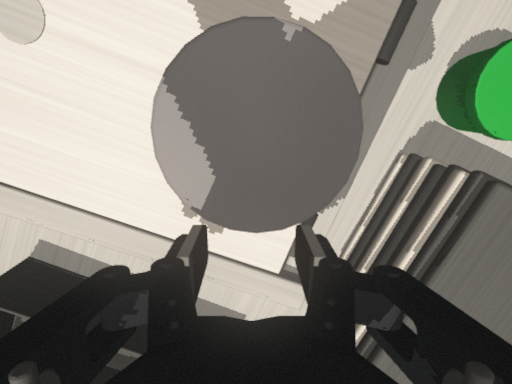

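View pics/s2c.png

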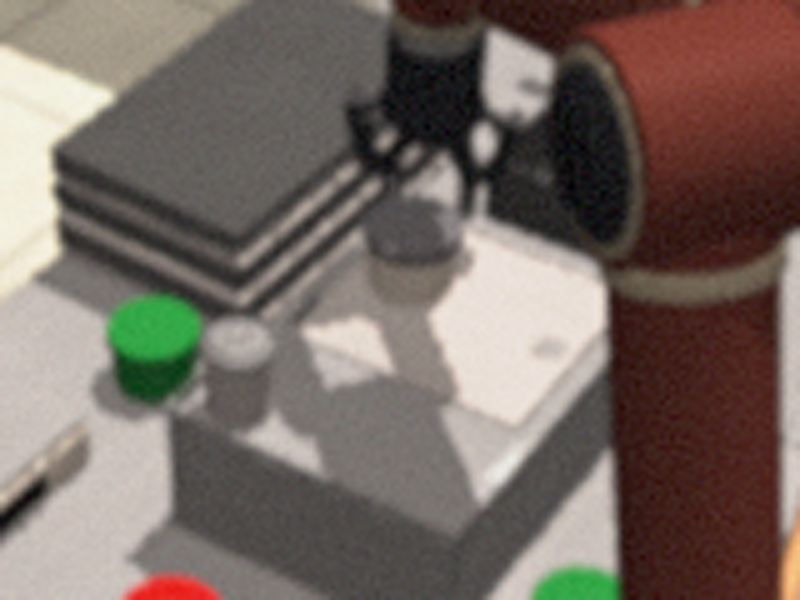

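```bash

python3 -m crank '[[0,-0.8,0.1,0],[0,-0.6,0.1,0],[0,-0.5,0.1,0],[0,-0.5,0,0],[0,-0.6,0,0],[0,-0.7,0,0],[0,-0.7,0,0],[0,-0.7,0,0],[0,-0.7,0,0],[0,-0.7,0,0]]'
python3 - <<'E'
from h import *
grab('wrist','w3')
E
```

```text
time: 5.43
tool_pos: [0.598, -0.2787, 0.1325]
tool_rot: [0.0, 0.979, 0.205, 0.0]
contact_force: [0.4, -2.4, 2.1]
gripper_width: 0.547
```

View pics/w3.png

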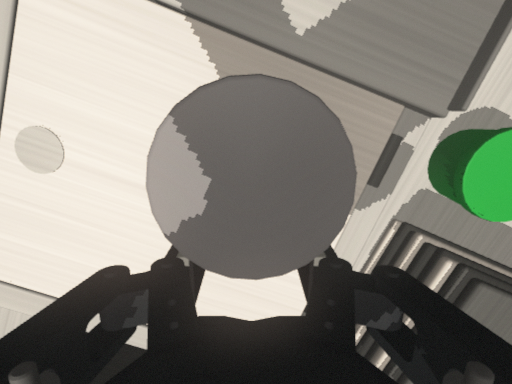

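```bash

python3 - <<'E'
from h import *
t=onplane('w3',251.5,175.5,.176);s=manip.state()['tool_pos'];print(t,loc(t),np.linalg.norm(t[:2]-s[:2]))
E
```

```text
[ 0.58101994 -0.23871804  0.176     ] [ 0.0312579 -0.0167275] 0.04197575826353125
```

```bash

python3 -m crank '[[0,-0.7,0,0],[0,-0.7,0,0],[0,-0.7,0,0],[0,-0.7,0,0],[0,-0.7,0,0],[0,-0.7,0,0],[0,-0.7,0,0],[0,-0.7,0,0]]'
python3 - <<'E'
from h import *
grab('wrist','w4');grab('side','s4');crop('s4',200,90,360,210,5,'s4c')
E
```

```text
time: 6.15
tool_pos: [0.5756, -0.2274, 0.1325]
tool_rot: [0.0, 0.979, 0.205, 0.0]
contact_force: [0.8, -0.1, -0.1]
gripper_width: 0.55
```

View pics/w4.png

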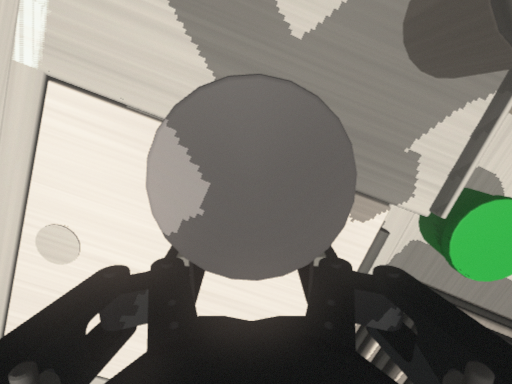

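View pics/s4c.png

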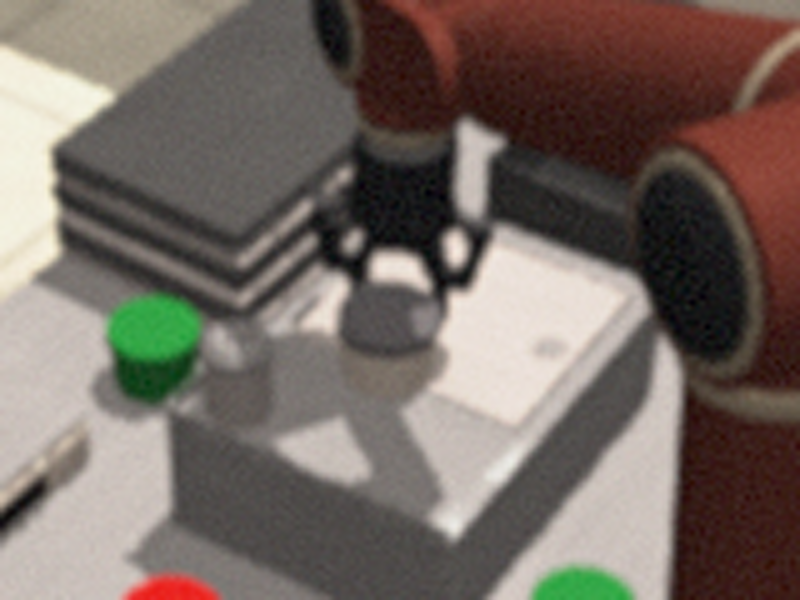

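```bash

python3 -m crank '[[0,-0.7,0,0],[0,-0.7,0,0],[0,-0.7,0,0],[0,-0.7,0,0],[0,-0.7,0,0],[0,-0.7,0,0],[0,-0.7,0,0],[0,-0.7,0,0],[0,-0.6,0,0],[0,-0.4,0,0]]'
python3 -m crank '[[0,0,0,0]]'
python3 - <<'E'
from h import *
grab('wrist','w5');grab('side','s5');crop('s5',200,90,360,210,5,'s5c')
E
```

```text
time: 7.08
tool_pos: [0.5489, -0.1667, 0.1322]
tool_rot: [-0.0, 0.979, 0.205, -0.0]
contact_force: [0.9, -1.9, -0.1]
gripper_width: 0.549
time: 7.17
tool_pos: [0.5488, -0.1665, 0.1321]
tool_rot: [-0.0, 0.979, 0.205, -0.0]
contact_force: [-0.4, 0.2, 0.4]
gripper_width: 0.552
```

View pics/w5.png

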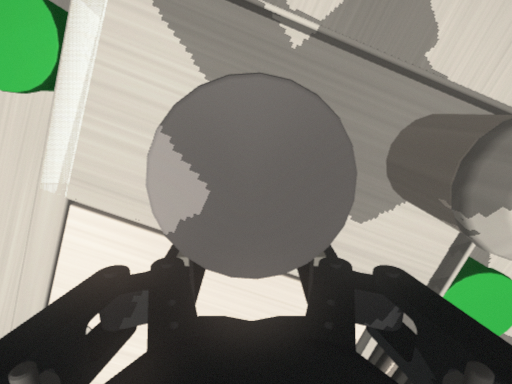

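View pics/s5c.png

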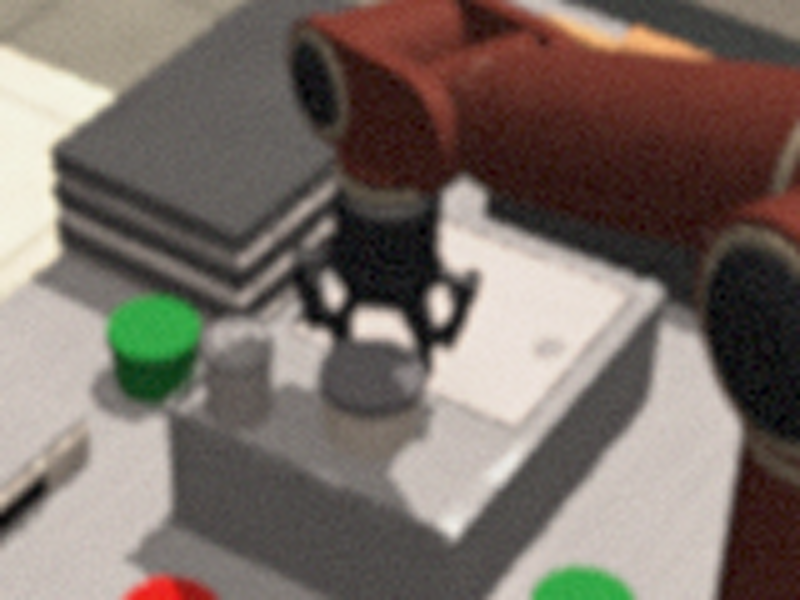

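```bash

python3 - <<'E'
from h import *
t=onplane('w5',251.5,175,.176);s=manip.state()['tool_pos'];print(t,loc(t),np.linalg.norm(t[:2]-s[:2]))
for p in [(68,203),(95,0)]:
  q=onplane('w5',*p,.12);print(q,loc(q))
q=onplane('s5',200+373/5,90+373/5,.176);print(q,loc(q))
print('press',wor([-.09,-.055]), 'pre', wor([-.155,-.055]),'end',wor([.125,-.055]))
E
```

```text
[ 0.53181687 -0.12633692  0.176     ] [-0.01253066  0.09787189] 0.04427351407130155
[ 0.44715615 -0.19516078  0.12      ] [-0.10037675  0.0331631 ]
[ 0.43388906 -0.08949244  0.12      ] [-0.10859027  0.13934384]
[ 0.5287058  -0.12784483  0.176     ] [-0.01571009  0.09651403]
press [ 0.46172487 -0.28272881] pre [ 0.39679881 -0.28582814] end [ 0.67648033 -0.2724772 ]
```

```bash

python3 -m crank '[[0,1,0,0],[0,1,0,0],[0,1,-1,0],[0,0,-3,0],[0,0,-3,0],[0,0,-3,0],[0,0,-2,0]]'
python3 -m crank '[[0,0,0,-1],[0,0,0,-1],[0,0,0,-1],[0,0,0,-1],[0,0,0,-1],[0,0,0,-1],[0,0,0,-1],[0,0,0,-1],[0,0,0,-1],[0,0,0,-1]]' 0
python3 -m crank '[[0,0,0,-1],[0,0,0,-0.5],[-2,-2.5,0,0],[-2,-2.5,0,0],[-2,-2.5,0,0],[-2,-2.5,0,0],[0,0,0,0]]'
python3 - <<'E'
from h import *
s=manip.state();print(s['tool_pos'],loc(s['tool_pos']),rot(s['tool_rot'])[:,:2],s['gripper_width'])
grab('wrist','w6');grab('side','s6')
E
```

```text
time: 7.85
tool_pos: [0.5627, -0.1968, 0.257]
tool_rot: [0.002, 0.979, 0.204, 0.002]
contact_force: [1.3, -0.0, 0.2]
gripper_width: 0.55
time: 8.68
tool_pos: [0.5618, -0.1963, 0.2533]
tool_rot: [0.0, 0.744, 0.668, 0.0]
contact_force: [-0.2, 0.1, 0.6]
gripper_width: -0.003
time: 9.27
tool_pos: [0.4623, -0.2837, 0.2535]
tool_rot: [0.001, 0.693, 0.721, -0.001]
contact_force: [0.1, -0.4, -0.1]
gripper_width: 0.001
[ 0.46232967 -0.28365781  0.25346875] [-0.08944019 -0.05595677] [[-4.01444891e-02  9.99193622e-01]
 [ 9.99190967e-01  4.01426064e-02]
 [-2.41484444e-03 -8.23134427e-04]] 0.001196073614919078
```

View pics/w6.png

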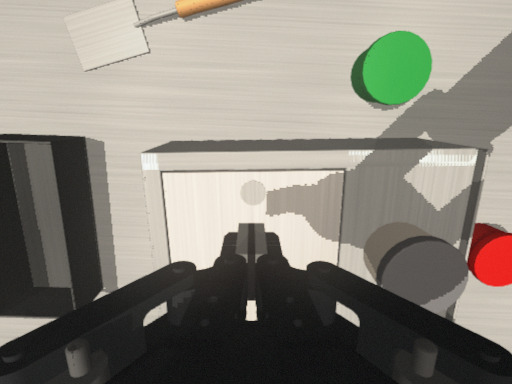

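```bash

python3 - <<'E'
from h import *
for p in [(164,171),(344,169),(253,192)]:
  q=onplane('w6',*p,.12);print(q,loc(q))
t=onplane('w6',420,262,.176);print(t,loc(t))
E
python3 -m crank '[[0,0,3.5,0],[0,0,3.5,0],[0,0,3,0],[0,0,1.5,0],[0,0,1,0],[0,0,0,0]]'
```

```text
[ 0.45700647 -0.37179653  0.12      ] [-0.09895996 -0.14374142]
[ 0.44754987 -0.19415232  0.12      ] [-0.09993538  0.03415163]
[ 0.4748975 -0.2828045  0.12     ] [-0.07684596 -0.0557037 ]
[ 0.51553225 -0.13724762  0.176     ] [-0.02931701  0.08775008]
time: 9.87
tool_pos: [0.4646, -0.2783, 0.1249]
tool_rot: [-0.002, 0.69, 0.723, -0.0]
contact_force: [-0.1, -0.1, -0.1]
gripper_width: 0.0
```

```bash

python3 -m crank '[[0,0,0.4,0],[0,0,0,0]]'
python3 -m crank '[[0,0,0.2,0],[0,0,0,0]]'
python3 -m crank '[[0,0,0.2,0],[0,0,0,0]]'
```

```text
time: 10.03
tool_pos: [0.4661, -0.2799, 0.1246]
tool_rot: [0.001, 0.691, 0.723, 0.0]
contact_force: [-0.3, -0.0, 0.1]
gripper_width: -0.0
time: 10.2
tool_pos: [0.4658, -0.2799, 0.1225]
tool_rot: [0.001, 0.691, 0.723, 0.0]
contact_force: [0.2, -0.1, -0.3]
gripper_width: -0.003
time: 10.37
tool_pos: [0.4658, -0.28, 0.1204]
tool_rot: [0.001, 0.691, 0.723, 0.0]
contact_force: [-0.1, 1.1, 3.6]
gripper_width: -0.002
```

```bash

python3 -m crank '[[0,0,0.2,0],[0,0,0.1,0],[0,0,0,0]]'
python3 -m crank '[[0,0,0.1,0],[0,0,0,0]]'
```

```text
time: 10.62
tool_pos: [0.4658, -0.2801, 0.118]
tool_rot: [0.001, 0.691, 0.723, 0.0]
contact_force: [-1.4, 0.6, 6.4]
gripper_width: 0.0
time: 10.78
tool_pos: [0.4658, -0.28, 0.117]
tool_rot: [0.001, 0.691, 0.723, 0.0]
contact_force: [-1.8, 0.1, 7.6]
gripper_width: 0.0
```

```bash

python3 -m crank '[[0,0,0.15,0],[0,0,0,0]]'
python3 -m crank '[[0,0,-1.5,0],[0,-1.5,-3,0],[0,-2,-3.5,0],[0,-2,-3.5,0],[0,-1.5,-3.5,0],[0,0,-1,0],[0,0,0,0],[0,0,0,0],[0,0,0,0]]'
python3 - <<'E'
from h import *
grab('wrist','w7');grab('side','s7');crop('s7',200,60,360,210,5,'s7c')
s=manip.state();print(loc(s['tool_pos']))
E
```

```text
time: 10.95
tool_pos: [0.4658, -0.2801, 0.1155]
tool_rot: [0.001, 0.691, 0.723, 0.0]
contact_force: [-1.9, 1.7, 6.2]
gripper_width: -0.002
time: 11.7
tool_pos: [0.3948, -0.282, 0.2713]
tool_rot: [-0.002, 0.691, 0.723, 0.0]
contact_force: [0.1, 1.0, 0.2]
gripper_width: -0.002
[-0.15684686 -0.05090448]
```

View pics/w7.png

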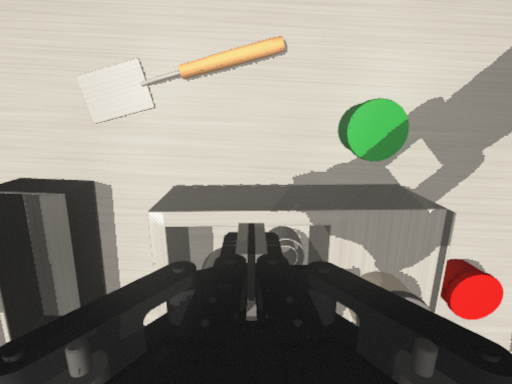

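View pics/s7.png

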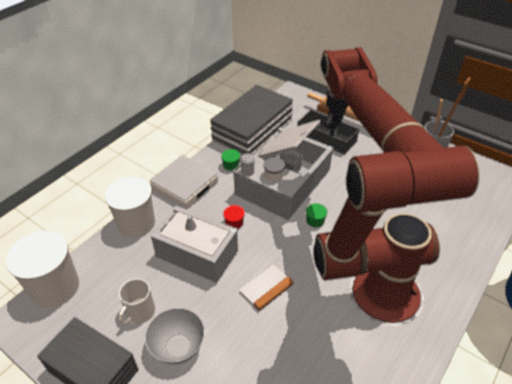

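```bash

python3 -m crank '[[0,0,2.5,0],[0,0,2.5,0],[0,1.5,2,0],[0,2,0,0],[0,2,0,0],[0,1,0,0],[0,1,0,0],[0,0.5,0,0],[0,0,0,0]]'
python3 - <<'E'
from h import *
grab('side','s8');crop('s8',220,80,360,190,5.5,'s8c')
s=manip.state();print(loc(s['tool_pos']),s['tool_pos'],s['contact_force'])
E
```

```text
time: 12.55
tool_pos: [0.4756, -0.2788, 0.2035]
tool_rot: [-0.0, 0.69, 0.723, -0.0]
contact_force: [-0.3, -0.7, -0.3]
gripper_width: -0.001
[-0.07646899 -0.05185804] [ 0.47509068 -0.27894524  0.20365472] [ 0.86472064  0.38721588 -0.5307807 ]
```

View pics/s8c.png

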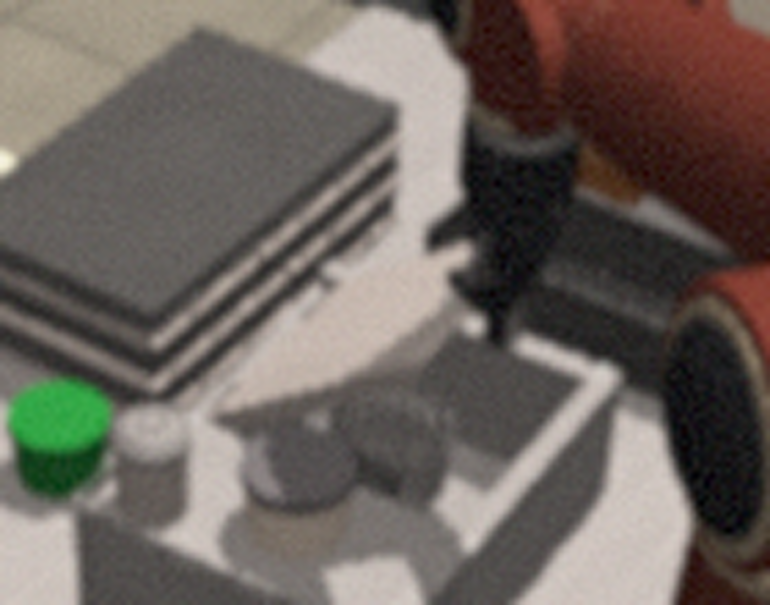

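```bash

python3 -m crank '[[0,0.6,0,0],[0,0.7,-0.6,0],[0,0.8,-0.8,0],[0,0.8,-0.8,0],[0,0.8,-0.8,0],[0,0.8,-0.6,0],[0,0.8,-0.5,0],[0,0.9,-0.5,0]]'
python3 - <<'E'
from h import *
grab('side','s9');crop('s9',220,80,360,190,5.5,'s9c')
s=manip.state();print(loc(s['tool_pos']),s['tool_pos'],s['contact_force'])
E
```

```text
time: 13.27
tool_pos: [0.5379, -0.2763, 0.2506]
tool_rot: [0.0, 0.691, 0.723, -0.0]
contact_force: [-2.1, 0.4, 1.2]
gripper_width: 0.001
[-0.01192375 -0.05233847] [ 0.53958541 -0.27634749  0.25161402] [-0.5762371   0.42752625  1.44701718]
```

View pics/s9c.png

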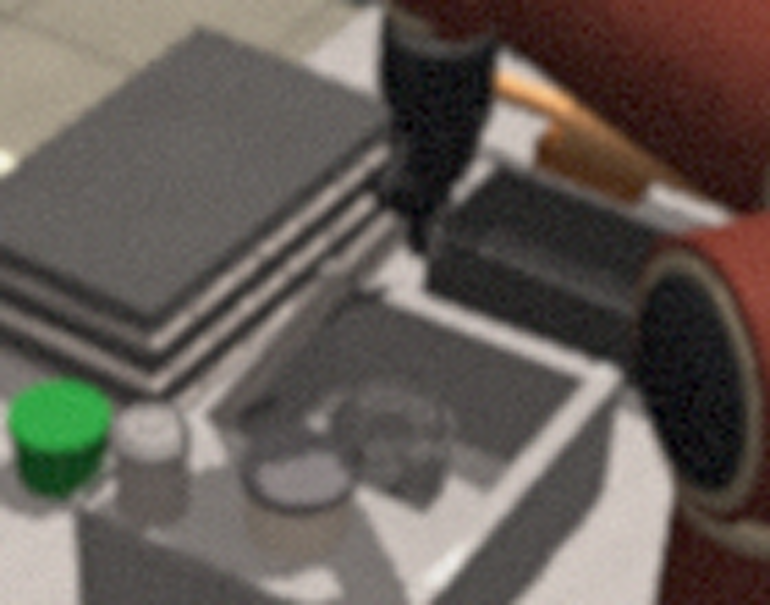

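```bash

python3 -m crank '[[0,1,-0.6,0],[0,1,-0.5,0],[0,1.1,-0.4,0],[0,1.1,-0.4,0],[0,1.1,-0.3,0],[0,1.1,-0.3,0],[0,1.1,-0.2,0],[0,1.1,-0.1,0],[0,1,0,0],[0,1,0,0]]'
python3 - <<'E'
from h import *
grab('side','s10');crop('s10',220,80,360,190,5.5,'s10c')
s=manip.state();print(loc(s['tool_pos']),s['tool_pos'],s['contact_force'])
E
```

```text
time: 14.15
tool_pos: [0.6438, -0.2711, 0.2774]
tool_rot: [-0.0, 0.691, 0.723, 0.0]
contact_force: [-0.0, -0.0, 0.1]
gripper_width: -0.001
[ 0.09365965 -0.05190778] [ 0.64502818 -0.27088287  0.27707534] [-1.44497017 -0.33482479  0.06997418]
```

View pics/s10c.png

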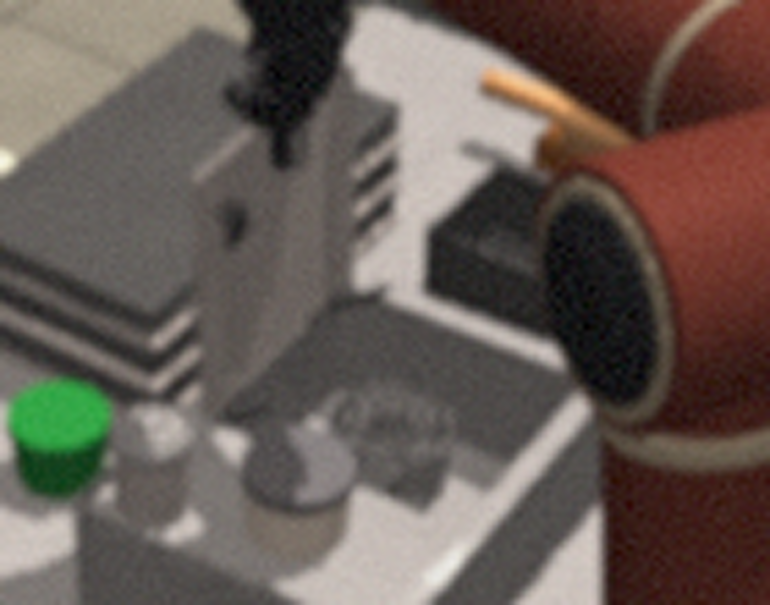

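```bash

python3 -m crank '[[0,0.8,0,0],[0,0.8,0,0],[0,0.8,0,0],[0,0.8,0,0],[0,0.8,0,0],[0,0,0,0],[0,0,0,0],[0,0,0,0],[0,0,0,0]]'
python3 - <<'E'
from h import *
grab('side','s11');crop('s11',220,80,360,190,5.5,'s11c')
s=manip.state();print(loc(s['tool_pos']),s['tool_pos'],s['contact_force'])
E
```

```text
time: 14.95
tool_pos: [0.6827, -0.2696, 0.2779]
tool_rot: [0.0, 0.691, 0.723, -0.0]
contact_force: [-0.0, 0.3, -0.1]
gripper_width: 0.001
[ 0.13126364 -0.05240063] [ 0.6826129  -0.26958213  0.27793969] [-0.13850333  0.30172493  0.06702308]
```

View pics/s11c.png

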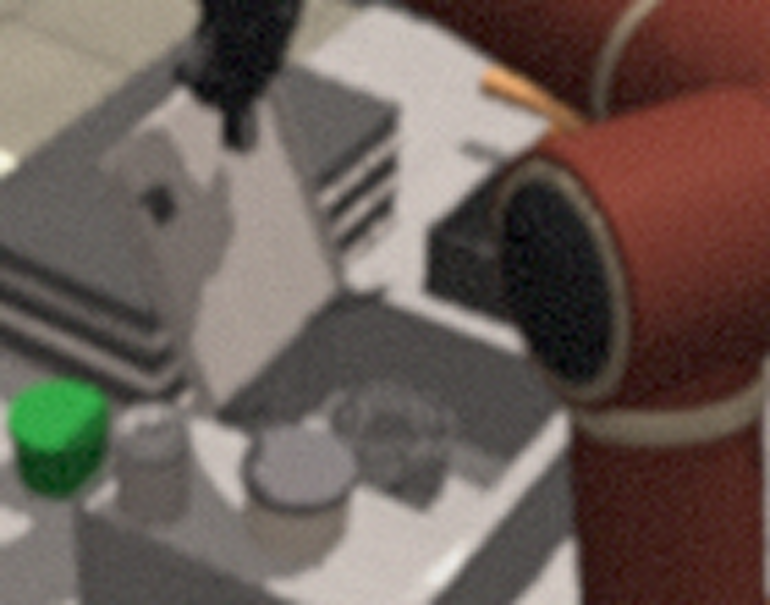

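```bash

python3 -m crank '[[0,-1,0,0],[0,-2,-1,0],[0,-3,-2,0],[0,-3,-2,0],[0,-3,-2,0],[0,-3,-2,0],[0,-3,0,0],[0,-2,0,0],[0,0,0,0],[0,0,0,0]]'
python3 - <<'E'
from h import *
grab('side','s12');grab('wrist','w12');grab('top','t12');crop('s12',140,80,360,245,3.6,'s12c')
s=manip.state();print(loc(s['tool_pos']),s['tool_pos'],s['contact_force'])
E
```

```text
time: 15.83
tool_pos: [0.4824, -0.2788, 0.3686]
tool_rot: [0.001, 0.691, 0.723, 0.0]
contact_force: [-0.5, -0.6, 0.6]
gripper_width: -0.002
[-0.06800001 -0.05185717] [ 0.48354999 -0.27854056  0.36736683] [0.21434084 0.03533549 0.27605194]
```

View pics/s12c.png

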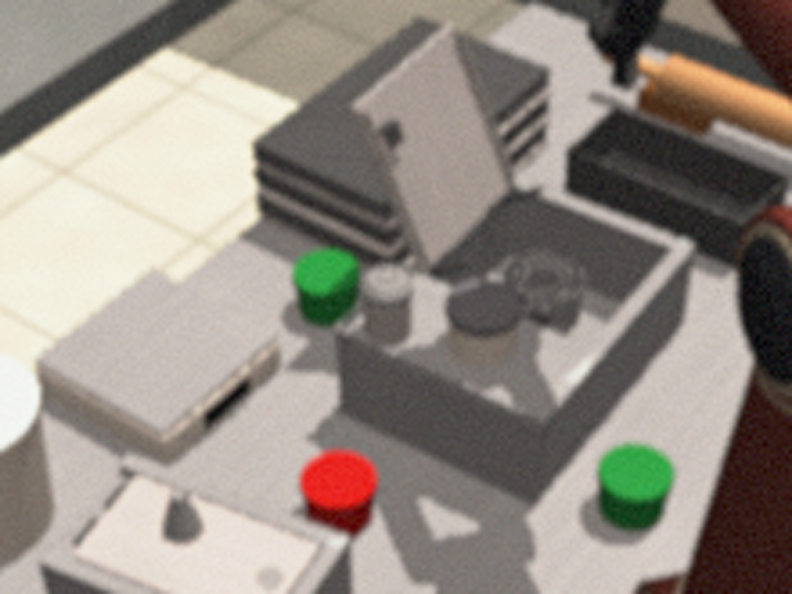

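View pics/t12.png

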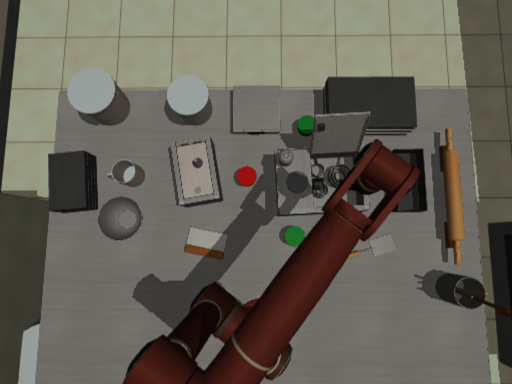

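View pics/w12.png

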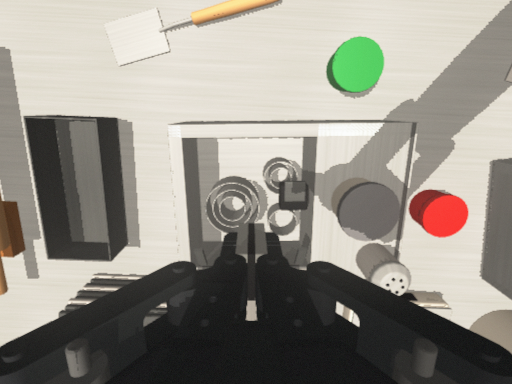

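```bash

python3 - <<'E'
from h import *
t=onplane('w12',369,211,.176);print(loc(t))
a=2.0
for y in(.035,-.145):
  x=.1-.2*np.cos(a);z=.116+.2*np.sin(a);print('expect lid corner side px',(proj('s12',[*wor([x,y]),z])-[140,80])*3.6)
E
python3 -m crank '[[0,0,0,0],[0,0,0,0],[0,0,0,0],[0,0,0,0]]'
python3 - <<'E'
from h import *
grab('side','s13')
a=np.load('pics/s12.npz')['img'].astype(int);b=np.load('pics/s13.npz')['img'].astype(int)
print(np.abs(a-b)[80:245,140:360].mean())
manip.job_done()
E
```

```text
[-0.01416629  0.09341019]
expect lid corner side px [352.44340505 106.13939507]
expect lid corner side px [450.37892068  23.11268634]
time: 16.32
tool_pos: [0.4834, -0.2785, 0.3675]
tool_rot: [-0.0, 0.691, 0.723, -0.0]
contact_force: [0.1, 0.4, 0.1]
gripper_width: 0.004
2.8933333333333335
the job is handed in; nothing more can be done
```

The job is done and handed in at about 16 s of robot time; no verdict was reported.

- **Tub:** I slid it upright with both fingertips on to the plain shelf. It ended at about x -14, y +95 mm in the box frame, with its nearest side about 20 mm clear of the lid.
- **Lid:** I pressed the front edge about 4.5 mm at 6–8 N, withdrew and saw it spring ajar. I then pushed it past upright and it fell back by itself. In the last side picture its corners are within about 2 px, in the enlarged crop, of where a 2.0 rad opening should put them.
- **Everything else:** The small box is still shut with its nozzle on it. The shaker, loaf tin, scraper, spatula and the other things look undisturbed by eye. The arm was clear, with contact force near 0.

**Disagreements:** The first top-camera fix of the box was about 5 mm off in x from the wrist and side cameras, so I used the corrected value. An oblique wrist reading once put the tub 10–17 mm away from the other readings. The last check put it at (-14, +93) mm, against (-13, +98) mm earlier from above.

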